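Put the stray stock back into its bins on a surplus-electronics stall

ROBOT

A 6-joint arm with a two-finger parallel gripper is mounted at the origin on the work surface. World frame = base frame: x ahead of the robot, y to its left, z up, the work surface at z = 0. Lengths are in m, angles in rad, forces in N, time in s.
With the tool pointing down it reaches from about 0.3 to 0.775 m from the base axis. Payload 14.6 kg.
Tool frame: the origin (TCP) lies at the very end of the fingers, on their centre line; the grasp point (between the pads) lies 19 mm behind it; z points along the fingers, y is the line along which they close (so a half turn about z gives the same grasp; the last joint's range is limited). The gripper opens to 94 mm and grips with 3 to 60 N. Pads are 16 mm wide; open, the fingers measure 119 mm over their backs; the gripper's body (75 mm by 177 mm) begins 78 mm behind the grasp point.
Start: joints at [1.064, 0.3, 1.521, -0, 1.321, -0.067], TCP at [0.234, 0.498, 0.205] pointing down, gripper open.
Joint ranges: [-3.03, 3.03], [-0.79, 2.21], [0.23, 2.52], [-1.04, 4.18], [0, 3.07], [-2.55, 2.55]. Speed limits (rad/s): [2.22, 2.22, 2.57, 3.14, 3.14, 3.14].

INTERFACE

Orientations are given as [roll, pitch, yaw] about the fixed x, y, z axes, in that order (R = Rz(yaw) Ry(pitch) Rx(roll)).
In Python, from station import status, vision, order, silhouettes gives the robot as it stands. The module is installed in compiled form; this text tells all that it offers.
- The arm moves only by the shell command python3 -m pendant 'ROWS' [FORCE]. ROWS is JSON, one flat list of numbers, 7 for each row, row after row: the shift along the tool's x, y, z in units of 500 mm (1.0 is 500 mm), then the turn, a rotation vector about the tool's x, y, z in units of 90 degrees (1.0 is 90 degrees), then the opening, from -1 (shut) to 1 (fully open). A call has 1 to 12 rows; each row is the pose to reach, as a shift and turn from the pose commanded when the call began, along the tool's axes at that moment; what a row does not reach only later rows make up. A row lasts 1/10 s, in which the tool goes at most 50 mm and 8.59 degrees, less where a joint would pass 70% of its speed; a pose out of reach is approached as far as the arm can. A call with a number of a shift or a turn outside -1 to 1 is refused whole. A call with a gripper value outside its range is refused whole. The fingers move at their own pace and stop on an object; FORCE is the grip in N (left out, the last holds). Time passes only in rows, so rows that repeat a pose let the fingers close. It gives the time, the measured TCP pose, the force, the opening and the grip force at its end, in the units of the state.
- status.get_obs(): the state, without advancing time (a new reading comes with each control period).
- vision.camera(name): name is "side" or "top"; returns a dict with "pixels" (480x640x3 uint8, red, green, blue), "K" (3x3 intrinsics, pixels), "R" (3x3) and "t" (3): a world point X has camera coordinates R X + t. Camera axes: x right, y down, z forward; pixel columns grow to the right and rows downward; lengths in m; the calibration is good to about 2 mm. A picture is of the moment at which its call begins. There is no depth.
- order.hand_in(): hands the job in; it is judged then, once.
Trained networks look in a picture, given as the dict that the camera call returned (one of the last four; its "shot" number tells which), for a name from the list of things; names that differ only in an ending like _2 or _b are one class to them, and where a whole thing is asked for, a point or a joint stands for the part that bears it (a point fixed in the world has none). Each returns a list of dicts, best first, with "score" (0 to 1); they miss things now and then, are a little off and sometimes report something else, mostly with a low value. They report only what shows in the picture. A call takes as long as a camera call.
- silhouettes(target, picture): "region" (480x640 bool, what is visible of it) and "extent" ([left, top, right, bottom] in pixels, round what is visible of it).
The state is a dict: "time_s": time; "qpos": joint angles; "joint_vel": joint speeds; "tau": joint torques, N m; "ee_pos": TCP position; "eef_rot": TCP orientation; "force": force on the tool from outside, world axes, zero at the start; "moment": the same for the moment, N m; "grip_width": finger opening in m; "grip_force": force on a finger pad.
Only numpy, scipy, OpenCV 4.12 (cv2) and the standard library are available. Lean on these libraries where they do the work, as an engineer would, in place of code of your own. Each camera call takes 0.05 s, during which the arm holds its last target. There are 200 camera calls.

TASK

Customers have left stock lying about on the stall counter: put the complete fan, the copper-wire spool, the silver heat sink and the transformer back into the tray, each standing upright on the floor of the bin that already holds one of its kind. Set each piece down, do not drop it. Leave the two look-alikes, the black heat sink and the empty fan frame, where they are.

Things in the scene. Friction and masses are not known exactly. Their poses are not given: they have to be found in the camera images.
- fan: Complete axial fan lying flat: black square frame 40 x 40 x 28 mm high with a round duct, white impeller and hub in it. Origin: centre of its underside; x and y along the sides, z up. Grip across 40 mm, either pair of sides. About 45 g. All goods on the counter, also those not part of the job (up to 50 mm high), stand at least 80 mm apart between centres.
- spool: Small spool of copper wire standing upright: two blue flanges of 50 mm diameter, 4 mm thick, copper winding of 45 mm diameter between, 46 mm high, white label on top. Origin: centre of its underside, z up along its axis. Grip across the flanges, 50 mm, from any side; the upper flange alone holds it. About 240 g.
- heat_sink: Bare aluminium (silver) heat sink, 45 x 45 x 35 mm high, nine thin upright fins running along its x. Origin: centre of its underside; z up. Grip across 45 mm, either pair of sides. About 110 g.
- transformer: Small transformer: dark laminated steel core 48 (x) x 22 (y) x 42 mm high, with a yellow coil 32 (x) x 40 (y) x 30 mm high (6 to 36 mm up) through it, small black terminal strips with brass pins on the coil. Origin: centre of its underside; z up. Grip across the core's ends, 48 mm, fingers closing along its x. About 280 g.
- black_sink: Look-alike, to be left: a heat sink of the same shape (45 x 45 x 35 mm) but black. Origin: centre of its underside; z up.
- empty_frame: Look-alike, to be left: a black fan frame of the same size (40 x 40 x 28 mm) without impeller, an open hole through it. Origin: centre of its underside; z up.
- bin_fan: Orange open bin, 128 (x) by 90 (y) by 20 mm high, walls and floor 3 mm, one of four fixed in a black tray. Origin: centre of its underside, 4 mm above the counter (floor 7 mm, rim of bin and tray 24 mm above the counter). A fan stands loose at x = +33 mm; room for one more around x = -28 mm, y = 0, fingers closing along y. All the bins' stock is at most 46 mm tall.
- bin_spool: Orange open bin, 128 (x) by 90 (y) by 20 mm high, walls and floor 3 mm, one of four fixed in a black tray. Origin: centre of its underside, 4 mm above the counter (floor 7 mm, rim of bin and tray 24 mm above the counter). A blue copper-wire spool stands loose at x = +33 mm; room for one more around x = -28 mm, y = 0, fingers closing along y. All the bins' stock is at most 46 mm tall.
- bin_sink: Orange open bin, 128 (x) by 90 (y) by 20 mm high, walls and floor 3 mm, one of four fixed in a black tray. Origin: centre of its underside, 4 mm above the counter (floor 7 mm, rim of bin and tray 24 mm above the counter). A bare aluminium heat sink stands loose at x = +33 mm; room for one more around x = -28 mm, y = 0, fingers closing along y. All the bins' stock is at most 46 mm tall.
- bin_trafo: Orange open bin, 128 (x) by 90 (y) by 20 mm high, walls and floor 3 mm, one of four fixed in a black tray. Origin: centre of its underside, 4 mm above the counter (floor 7 mm, rim of bin and tray 24 mm above the counter). A yellow-coiled transformer stands loose at x = +33 mm; room for one more around x = -28 mm, y = 0, fingers closing along y. All the bins' stock is at most 46 mm tall.

How it is judged:
At the end, for the whole second after the job is handed in: Fan, spool, silver heat sink and transformer each stand upright (within 0.12 rad), at rest, on the floor of their own kind's bin (origin inside its walls, under 7 mm above its underside); the black heat sink and the empty frame lie within 20 mm of where they started (x of fan in the frame of bin_fan between -0.061 and 0.061 m and y of fan in the frame of bin_fan between -0.042 and 0.042 m and z of fan in the frame of bin_fan below 0.007 m and angle between each of fan, spool, heat_sink, transformer's own z axis and vertical below 0.12 rad and linear speed of each of fan, spool, heat_sink, transformer below 0.02 m/s and x of spool in the frame of bin_spool between -0.061 and 0.061 m and y of spool in the frame of bin_spool between -0.042 and 0.042 m and z of spool in the frame of bin_spool below 0.007 m and x of heat_sink in the frame of bin_sink between -0.061 and 0.061 m and y of heat_sink in the frame of bin_sink between -0.042 and 0.042 m and z of heat_sink in the frame of bin_sink below 0.007 m and x of transformer in the frame of bin_trafo between -0.061 and 0.061 m and y of transformer in the frame of bin_trafo between -0.042 and 0.042 m and z of transformer in the frame of bin_trafo below 0.007 m and distance of each of black_sink, empty_frame from where it was at the start of the episode below 0.02 m); the robot touches nothing.
It fails at once if a look-alike is moved by more than 20 mm (distance of any of black_sink, empty_frame from where it was at the start of the episode above 0.02 m).
It fails at once if a piece of stock is dropped or thrown: faster than 0.8 m/s (a fall of about 35 mm) with no finger on it ((linear speed of fan above 0.8 m/s and contact force between the fingers and fan below 0.05 N) or (linear speed of spool above 0.8 m/s and contact force between the fingers and spool below 0.05 N) or (linear speed of heat_sink above 0.8 m/s and contact force between the fingers and heat_sink below 0.05 N) or (linear speed of transformer above 0.8 m/s and contact force between the fingers and transformer below 0.05 N)).
It also fails if it takes over 112 s, if anything falls off the work surface, if the arm or the gripper's body presses on something with over 40 N, if the wrist force passes 120 N, or if a joint passes its speed limit or range.

## Working session

There is one attempt and no reset: what is moved stays moved. The work goes in short steps, Python scripts to look and compute and a shell command to move; the robot and the scene stay as the last step left them, time stands still between calls to the robot, and variables do not carry over. Pictures are saved under pics/ and viewed, at most 14 in all, crops included, and the job is handed in when it is done.

```bash
mkdir -p pics; python3 - <<'E'
from station import status, vision, silhouettes
import cv2,numpy as np
o=status.get_obs(); print({k:np.round(v,3).tolist() for k,v in o.items()})
for n in("top","side"):
    p=vision.camera(n); cv2.imwrite(f"pics/{n}0.png",p["pixels"][:,:,::-1])
    print(n,np.round(p["K"],1).tolist(),np.round(p["R"],4).tolist(),np.round(p["t"],4).tolist())
    for t in("fan","spool","heat_sink","transformer","black_sink","empty_frame","bin_fan","bin_spool","bin_sink","bin_trafo"):
        print(t,[(round(d["score"],2),[int(e) for e in d["extent"]]) for d in silhouettes(t,p)])
E
```

```text
{'time_s': 0.0, 'qpos': [1.064, 0.3, 1.522, 0.0, 1.321, -0.067], 'joint_vel': [0.001, -0.001, -0.001, 0.0, -0.0, 0.001], 'tau': [-0.0, -53.181, -35.274, 0.071, 0.024, -0.0], 'ee_pos': [0.234, 0.497, 0.205], 'eef_rot': [-3.14, -0.0, 2.702], 'force': [-0.159, 0.125, 0.1], 'moment': [-0.03, -0.032, -0.02], 'grip_force': 0.0, 'grip_width': 0.094}
top [[443.1, 0.0, 320.9], [0.0, 443.1, 239.3], [0.0, 0.0, 1.0]] [[-0.011, -0.9999, 0.0067], [-0.998, 0.0106, -0.063], [0.0629, -0.0074, -0.998]] [-0.0446, 0.5555, 0.9427]
fan [(0.71, [452, 270, 474, 291])]
spool [(0.87, [455, 216, 487, 242])]
heat_sink [(0.86, [346, 167, 373, 195])]
transformer [(0.71, [347, 271, 372, 294])]
black_sink [(0.79, [298, 224, 329, 247]), (0.17, [410, 222, 436, 246])]
empty_frame [(0.75, [410, 225, 439, 246]), (0.59, [457, 217, 488, 242])]
bin_fan [(0.57, [128, 231, 176, 295]), (0.24, [413, 225, 437, 247])]
bin_spool [(0.77, [125, 170, 171, 235])]
bin_sink [(0.97, [173, 224, 217, 288])]
bin_trafo [(0.6, [169, 167, 212, 227]), (0.4, [171, 225, 218, 288])]
side [[546.2, 0.0, 318.6], [0.0, 546.2, 239.3], [0.0, 0.0, 1.0]] [[0.9629, -0.2696, 0.0071], [-0.1851, -0.6798, -0.7097], [0.1962, 0.6821, -0.7045]] [-0.5655, 0.1224, 0.9341]
fan [(0.86, [286, 409, 321, 452]), (0.66, [218, 135, 282, 172])]
spool [(0.83, [361, 397, 399, 441])]
heat_sink [(0.79, [376, 265, 410, 303])]
transformer [(0.94, [255, 283, 281, 324])]
black_sink [(0.69, [299, 237, 332, 271])]
empty_frame [(0.86, [331, 347, 368, 382])]
bin_fan [(0.79, [218, 139, 282, 171])]
bin_spool [(0.59, [269, 128, 333, 155])]
bin_sink [(0.78, [226, 163, 296, 194]), (0.33, [284, 411, 321, 451])]
bin_trafo [(0.84, [286, 150, 352, 180]), (0.44, [374, 263, 411, 303])]
```

```bash
python3 - <<'E'
import cv2
a=cv2.imread("pics/top0.png"); cv2.imwrite("pics/top0g.png",cv2.resize(a[150:310,285:505],None,fx=3.6,fy=3.6,interpolation=2))
cv2.imwrite("pics/top0b.png",cv2.resize(a[150:310,110:270],None,fx=3.7,fy=3.7,interpolation=2))
E
```

```text
(no output)
```

View pics/top0g.png

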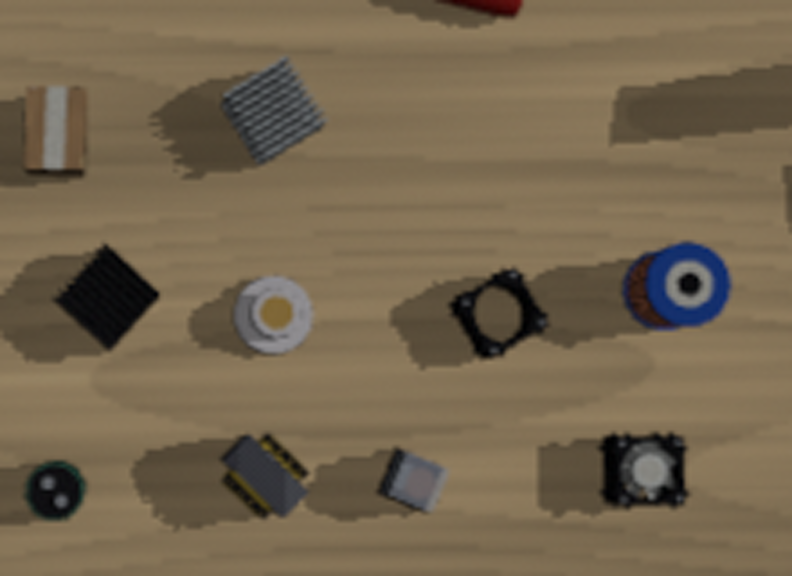

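View pics/top0b.png

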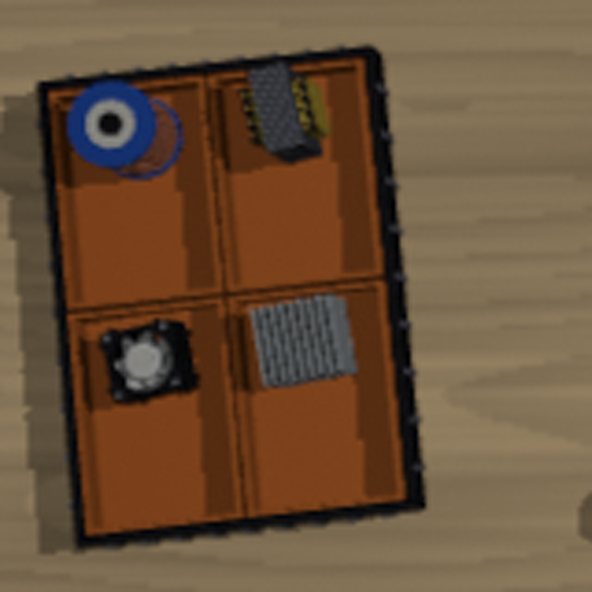

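View pics/side0.png

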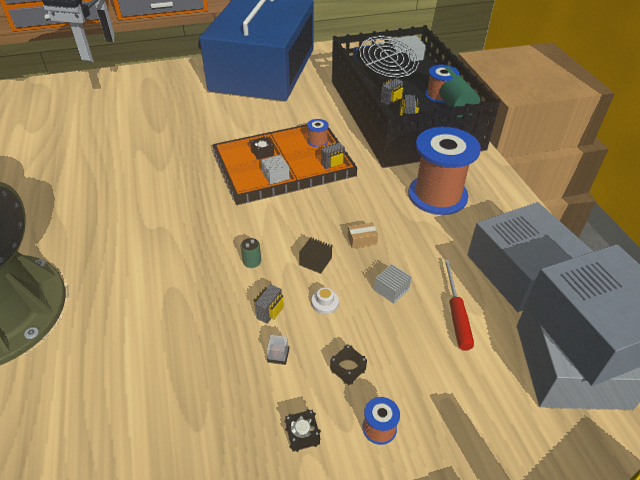

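Top crop: silver sink (273,110), spool (690,284), transformer (264,475), complete fan (645,470); look-alikes black sink (107,297) and empty frame (498,313); cup, meter, box and capacitor are other goods. The tray crop shows the spool bin upper left, trafo upper right, fan lower left and sink lower right, with the free room at the image bottom. The side view agrees (tray around (285,160)).

```bash
cat > h.py <<'E'
import cv2,numpy as np
from scipy.optimize import minimize
from station import status,vision,silhouettes
def box(a,b,z0,z1): return np.array([[x,y,z] for x in(-a/2,a/2) for y in(-b/2,b/2) for z in(z0,z1)])
th=np.linspace(0,2*np.pi,40)[:-1]
cyl=np.vstack([np.c_[.025*np.cos(th),.025*np.sin(th),0*th+z] for z in(0,.046)])
M=dict(fan=[box(.04,.04,0,.028)],heat_sink=[box(.045,.045,0,.035)],black_sink=[box(.045,.045,0,.035)],empty_frame=[box(.04,.04,0,.028)],
 spool=[cyl],transformer=[box(.048,.022,0,.042),box(.032,.04,.006,.036)])
def proj(p,X):
    c=X@p["R"].T+p["t"]; u=c@p["K"].T; return u[:,:2]/u[:,2:]
def back(p,uv,z):
    d=np.linalg.solve(p["K"],np.c_[uv,np.ones(len(uv))].T).T@p["R"]; o=-p["R"].T@p["t"]
    return o+d*((z-o[2])/d[:,2])[:,None]
def rz(a): c,s=np.cos(a),np.sin(a); return np.array([[c,-s,0],[s,c,0],[0,0,1]])
S=8
def iou(p,reg,parts,q,z):
    ys,xs=np.where(reg); x0,y0=xs.min()-15,ys.min()-15; w,h=xs.max()-x0+16,ys.max()-y0+16
    m=np.zeros((h*S,w*S),np.uint8)
    for P in parts:
        uv=proj(p,P@rz(q[2]).T+[q[0],q[1],z]); hull=cv2.convexHull(np.float32((uv-[x0-.5,y0-.5])*S))
        cv2.fillConvexPoly(m,np.int32(np.round(hull)),1)
    m=cv2.resize(m.astype(np.float32),(w,h),interpolation=cv2.INTER_AREA); r=np.zeros((h,w)); c=reg[y0:y0+h,x0:x0+w]; r[:c.shape[0],:c.shape[1]]=c
    return np.minimum(m,r).sum()/np.maximum(m,r).sum()
def fit(name,obs,z=0,steps=12):
    "obs: list of (picture, region); x, y, yaw by silhouette overlap"
    p,r=obs[0]; ys,xs=np.where(r); c=back(p,np.array([[xs.mean(),ys.mean()]]),z+.02)[0]
    f=lambda q:-sum(iou(p,r,M[name],q,z) for p,r in obs)
    best=None
    for a in np.linspace(0,np.pi,steps,endpoint=False):
        s=minimize(f,[c[0],c[1],a],method="Nelder-Mead",options=dict(initial_simplex=[[c[0],c[1],a],[c[0]+.006,c[1],a],[c[0],c[1]+.006,a],[c[0],c[1],a+.15]],maxfev=90))
        if best is None or s.fun<best.fun: best=s
    return best.x,-best.fun/len(obs)
def orange(p):
    h=cv2.cvtColor(p["pixels"],cv2.COLOR_RGB2HSV)
    return cv2.inRange(h,(5,190,60),(16,255,255))
E
python3 - <<'E'
from h import *
P={n:vision.camera(n) for n in("top","side")}
for t in M:
    obs=[(P[n],silhouettes(t,P[n])[0]["region"]) for n in P]
    for o in(obs,obs[:1],obs[1:]):
        q,s=fit(t,o,steps=6); print(t,np.round(q,4),round(s,3))
for n,(x0,y0,x1,y1) in dict(top=(110,150,240,310),side=(205,115,362,206)).items():
    m=orange(P[n]); k=np.zeros_like(m); k[y0:y1,x0:x1]=m[y0:y1,x0:x1]
    cv2.imwrite(f"pics/or_{n}.png",k)
    c=cv2.findNonZero(k)[:,0].astype(float); w=back(P[n],c,.024)[:,:2].astype(np.float32)
    print(n,len(c),cv2.minAreaRect(w*1000))
    for b in("bin_fan","bin_spool","bin_sink","bin_trafo"):
        r=silhouettes(b,P[n])[0]["region"]; c=np.argwhere(r)[:,::-1].astype(float)
        print(b,cv2.minAreaRect((back(P[n],c,.024)[:,:2]*1000).astype(np.float32)))
E
```

```text
fan [ 0.463  -0.357   1.5593] 0.933
fan [ 0.4625 -0.3571 -0.0131] 0.924
fan [ 0.463  -0.3569 -0.0083] 0.944
heat_sink [ 0.6826 -0.1376  0.5365] 0.933
heat_sink [ 0.6825 -0.1374  0.5207] 0.91
heat_sink [ 0.6829 -0.1376  0.5458] 0.958
black_sink [ 0.57   -0.0363  0.7933] 0.932
black_sink [ 0.5699 -0.0363  0.7947] 0.951
black_sink [ 0.5703 -0.0366  0.8451] 0.915
empty_frame [ 0.5582 -0.2718  0.5214] 0.722
empty_frame [ 0.5587 -0.2717  0.5347] 0.606
empty_frame [ 0.558  -0.272   0.5366] 0.845
spool [ 0.572  -0.3769  0.6192] 0.931
spool [ 0.5723 -0.3772  0.0607] 0.899
spool [ 0.572  -0.377   1.6611] 0.965
transformer [ 0.4625 -0.1278  0.7694] 0.932
transformer [ 0.462  -0.128   0.7721] 0.931
transformer [ 0.4629 -0.1272  0.7977] 0.943
top 7843 ((580.2559814453125, 272.1380615234375), (260.5310363769531, 185.64932250976562), 5.65988826751709)
bin_fan ((509.5701599121094, 312.6737060546875), (128.33241271972656, 94.04781341552734), 5.3136138916015625)
bin_spool ((648.9891967773438, 233.39146423339844), (133.88900756835938, 94.49494171142578), 4.529898166656494)
bin_sink ((518.92626953125, 219.9620361328125), (128.5853271484375, 91.57936096191406), 5.643523693084717)
bin_trafo ((649.237548828125, 232.43142700195312), (132.4978790283203, 93.23035430908203), 5.628267288208008)
side 3535 ((580.7180786132812, 272.44757080078125), (260.05059814453125, 184.67864990234375), 5.813976764678955)
bin_fan ((511.13458251953125, 310.0714111328125), (132.5640106201172, 95.84468841552734), 6.375370979309082)
bin_spool ((638.0007934570312, 323.4488830566406), (129.6968536376953, 91.93817901611328), 5.655072212219238)
bin_sink ((518.4351806640625, 219.699462890625), (130.3240509033203, 93.53962707519531), 5.811498165130615)
bin_trafo ((648.2924194335938, 231.34262084960938), (135.21717834472656, 96.62296295166016), 3.6734859943389893)
```

```bash
cat > go.py <<'E'
import sys,numpy as np
from scipy.spatial.transform import Rotation as Ro
from station import status
o=status.get_obs(); p=np.array(o["ee_pos"]); R=Ro.from_euler("xyz",o["eef_rot"])
print("t",round(o["time_s"],2),np.round(p,4),np.round(o["eef_rot"],3),"w",round(o["grip_width"],4),"gf",round(o["grip_force"],1),"F",np.round(o["force"],1))
for a in sys.argv[1:]:  # consecutive targets x,y,z,yaw, all relative to the present pose
    x,y,z,w=map(float,a.split(","))
    s=R.inv().apply(np.array([x,y,z])-p)/.5; r=(R.inv()*Ro.from_euler("xyz",[np.pi,0,w])).as_rotvec()/(np.pi/2)
    print(a,"->",np.round(np.r_[s,r],4).tolist())
E
python3 go.py .4625,-.1278,.13,2.34 .4,.1,.15,2.34
```

```text
t 2.2 [0.2342 0.4976 0.2054] [-3.142  0.     2.702] w 0.0939 gf 0.0 F [0.  0.4 0.5]
.4625,-.1278,.13,2.34 -> [-0.9457, -0.9375, 0.1509, -0.0, 0.0, 0.2303]
.4,.1,.15,2.34 -> [-0.6387, -0.5784, 0.1109, -0.0, 0.0, 0.2303]
```

```bash
python3 -m pendant '[-0.946,-0.938,0.151,0,0,0.23,0.4, -0.946,-0.938,0.151,0,0,0.23,0.4, -0.946,-0.938,0.151,0,0,0.23,0.4, -0.946,-0.938,0.151,0,0,0.23,0.4, -0.946,-0.938,0.151,0,0,0.23,0.4, -0.946,-0.938,0.151,0,0,0.23,0.4, -0.946,-0.938,0.151,0,0,0.23,0.4, -0.946,-0.938,0.151,0,0,0.23,0.4, -0.946,-0.938,0.151,0,0,0.23,0.4, -0.946,-0.938,0.151,0,0,0.23,0.4, -0.946,-0.938,0.151,0,0,0.23,0.4, -0.946,-0.938,0.151,0,0,0.23,0.4]' 25; python3 go.py .4625,-.1278,.07,2.34 .4625,-.1278,.018,2.34
```

```text
time_s: 3.4
ee_pos: [0.4389, -0.0646, 0.1379]
eef_rot: [3.141, 0.001, 2.34]
force: [1.6, 0.4, 0.4]
grip_width: 0.0657
grip_force: 0.0
t 3.4 [ 0.4389 -0.0646  0.1379] [3.141e+00 1.000e-03 2.340e+00] w 0.0657 gf 0.0 F [1.6 0.4 0.4]
.4625,-.1278,.07,2.34 -> [-0.1235, -0.054, 0.1359, 0.0003, 0.0004, 0.0002]
.4625,-.1278,.018,2.34 -> [-0.1234, -0.0541, 0.2399, 0.0003, 0.0004, 0.0002]
```

```bash
python3 -m pendant '[-0.12,-0.054,0.10,0,0,0,0.4, -0.12,-0.054,0.10,0,0,0,0.4, -0.12,-0.054,0.10,0,0,0,0.4, -0.12,-0.054,0.10,0,0,0,0.4]'; python3 go.py .4625,-.1278,.07,2.34 .4625,-.1278,.017,2.34
```

```text
time_s: 3.8
ee_pos: [0.4606, -0.1243, 0.0877]
eef_rot: [-3.141, -0.001, 2.34]
force: [-0.3, -0.1, -0.5]
grip_width: 0.0658
grip_force: 0.0
t 3.8 [ 0.4606 -0.1243  0.0877] [-3.141e+00 -1.000e-03  2.340e+00] w 0.0658 gf 0.0 F [-0.3 -0.1 -0.5]
.4625,-.1278,.07,2.34 -> [-0.0077, -0.0022, 0.0354, -0.0002, -0.0006, -0.0003]
.4625,-.1278,.017,2.34 -> [-0.0078, -0.0021, 0.1414, -0.0002, -0.0006, -0.0003]
```

```bash
python3 -m pendant '[-0.008,-0.002,0.07,0,0,0,0.4, -0.008,-0.002,0.141,0,0,0,0.4, -0.008,-0.002,0.141,0,0,0,0.4, -0.008,-0.002,0.141,0,0,0,-0.2, -0.008,-0.002,0.141,0,0,0,-0.2, -0.008,-0.002,0.141,0,0,0,-0.2, -0.008,-0.002,0.141,0,0,0,-0.2, -0.008,-0.002,0.141,0,0,0,-0.2]' 25; python3 go.py .6218,.2297,.13,3.24 .4625,-.1278,.13,2.34
```

```text
time_s: 4.6
ee_pos: [0.4638, -0.1281, 0.0194]
eef_rot: [3.14, 0.002, 2.341]
force: [-2.6, 1.7, 9.8]
grip_width: 0.048
grip_force: 25.0
t 4.6 [ 0.4638 -0.1281  0.0194] [3.140e+00 2.000e-03 2.341e+00] w 0.048 gf 25.0 F [-2.6  1.7  9.8]
.6218,.2297,.13,3.24 -> [0.2933, 0.7251, -0.2211, 0.0, 0.0018, -0.5725]
.4625,-.1278,.13,2.34 -> [0.0017, -0.0013, -0.2213, 0.0008, 0.0016, 0.0005]
```

```bash
python3 -m pendant '[0,0,-0.08,0,0,0,-0.2, 0.04,0.1,-0.16,0,0,-0.09,-0.2, 0.29,0.725,-0.221,0,0,-0.572,-0.2, 0.29,0.725,-0.221,0,0,-0.572,-0.2, 0.29,0.725,-0.221,0,0,-0.572,-0.2, 0.29,0.725,-0.221,0,0,-0.572,-0.2, 0.29,0.725,-0.221,0,0,-0.572,-0.2, 0.29,0.725,-0.221,0,0,-0.572,-0.2, 0.29,0.725,-0.221,0,0,-0.572,-0.2, 0.29,0.725,-0.221,0,0,-0.572,-0.2, 0.29,0.725,-0.221,0,0,-0.572,-0.2, 0.29,0.725,-0.221,0,0,-0.572,-0.2]'; python3 go.py .6218,.2297,.13,3.24
```

```text
time_s: 5.8
ee_pos: [0.622, 0.2277, 0.1281]
eef_rot: [-3.141, -0.0, -3.045]
force: [-0.2, -0.3, -2.7]
grip_width: 0.0478
grip_force: 25.0
t 5.8 [0.622  0.2277 0.1281] [-3.141 -0.    -3.045] w 0.0478 gf 25.0 F [-0.2 -0.3 -2.7]
.6218,.2297,.13,3.24 -> [-0.0001, 0.0041, -0.0039, -0.0002, -0.0003, -0.001]
```

```bash
python3 - <<'E'
from h import *
p=vision.camera("side"); cv2.imwrite("pics/s1.png",cv2.resize(p["pixels"][60:220,190:390,::-1],None,fx=3.5,fy=3.5,interpolation=2))
E
python3 go.py .6218,.2297,.13,3.24 .6218,.2297,.05,3.24 .6218,.2297,.028,3.24
```

```text
t 5.85 [0.6221 0.2274 0.1282] [-3.141 -0.    -3.045] w 0.0474 gf 25.0 F [-0.2 -0.2 -2.9]
.6218,.2297,.13,3.24 -> [0.0001, 0.0046, -0.0036, -0.0001, -0.0002, -0.0013]
.6218,.2297,.05,3.24 -> [0.0, 0.0047, 0.1564, -0.0001, -0.0002, -0.0013]
.6218,.2297,.028,3.24 -> [0.0, 0.0047, 0.2004, -0.0001, -0.0002, -0.0013]
```

View pics/s1.png

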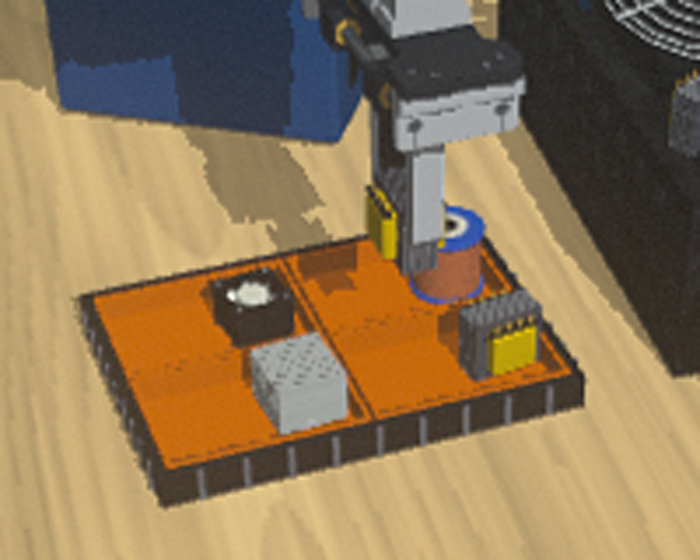

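The side crop shows the transformer held upright at about (405,215), above the free half of its bin (marked by its own kind at (500,340)).

```bash
python3 -m pendant '[0,0.005,0.08,0,0,0,-0.2, 0,0.005,0.156,0,0,0,-0.2, 0,0.005,0.18,0,0,0,-0.2, 0,0.005,0.198,0,0,0,-0.2, 0,0.005,0.198,0,0,0,-0.2]'; python3 go.py .6218,.2297,.0265,3.24
```

```text
time_s: 6.35
ee_pos: [0.6223, 0.2306, 0.0293]
eef_rot: [3.142, 0.0, -3.045]
force: [-0.1, -0.1, -3.1]
grip_width: 0.0475
grip_force: 25.0
t 6.35 [0.6223 0.2306 0.0293] [ 3.142  0.    -3.045] w 0.0475 gf 25.0 F [-0.1 -0.1 -3.1]
.6218,.2297,.0265,3.24 -> [0.0012, -0.0017, 0.0056, 0.0, 0.0001, -0.001]
```

```bash
python3 -m pendant '[0,0,0.003,0,0,0,-0.2, 0,0,0.006,0,0,0,-0.2, 0,0,0.006,0,0,0,-0.2]'; python3 go.py
```

```text
time_s: 6.65
ee_pos: [0.6224, 0.2311, 0.0267]
eef_rot: [3.141, 0.001, -3.044]
force: [0.2, -0.4, -2.8]
grip_width: 0.0479
grip_force: 25.0
t 6.65 [0.6224 0.2311 0.0267] [ 3.141e+00  1.000e-03 -3.044e+00] w 0.0479 gf 25.0 F [ 0.2 -0.4 -2.8]
```

```bash
python3 -m pendant '[0,0,0.002,0,0,0,-0.2, 0,0,0.004,0,0,0,-0.2, 0,0,0.004,0,0,0,-0.2]'; python3 go.py
```

```text
time_s: 6.95
ee_pos: [0.6226, 0.2312, 0.0264]
eef_rot: [3.141, 0.002, -3.044]
force: [-8.0, -3.7, 15.3]
grip_width: 0.0477
grip_force: 25.0
t 6.95 [0.6226 0.2312 0.0264] [ 3.141e+00  2.000e-03 -3.044e+00] w 0.0477 gf 25.0 F [-8.  -3.7 15.3]
```

```bash
python3 -m pendant '[0,0,0,0,0,0,0.3, 0,0,0,0,0,0,0.3, 0,0,0,0,0,0,0.3, 0,0,-0.05,0,0,0,0.3, 0,0,-0.15,0,0,0,0.4, 0,0,-0.21,0,0,0,0.4, 0,0,-0.21,0,0,0,0.4]'; python3 go.py .6826,-.1376,.10,3.678
```

```text
time_s: 7.65
ee_pos: [0.624, 0.2317, 0.1341]
eef_rot: [3.14, 0.008, -3.044]
force: [1.3, 0.4, 0.1]
grip_width: 0.0654
grip_force: 0.0
t 7.65 [0.624  0.2317 0.1341] [ 3.14   0.008 -3.044] w 0.0654 gf 0.0 F [1.3 0.4 0.1]
.6826,-.1376,.10,3.678 -> [-0.0443, -0.7465, 0.0674, -0.0001, 0.0051, -0.2794]
```

```bash
python3 -m pendant '[-0.044,-0.746,0.067,0,0.004,-0.279,0.4, -0.044,-0.746,0.067,0,0.004,-0.279,0.4, -0.044,-0.746,0.067,0,0.004,-0.279,0.4, -0.044,-0.746,0.067,0,0.004,-0.279,0.4, -0.044,-0.746,0.067,0,0.004,-0.279,0.4, -0.044,-0.746,0.067,0,0.004,-0.279,0.4, -0.044,-0.746,0.067,0,0.004,-0.279,0.4, -0.044,-0.746,0.067,0,0.004,-0.279,0.4, -0.044,-0.746,0.067,0,0.004,-0.279,0.4, -0.044,-0.746,0.067,0,0.004,-0.279,0.4]'; python3 - <<'E'
from h import *
p=vision.camera("side"); cv2.imwrite("pics/s2.png",cv2.resize(p["pixels"][100:340,190:450,::-1],None,fx=2.4,fy=2.4,interpolation=2))
E
python3 go.py .6826,-.1376,.10,3.678 .6826,-.1376,.009,3.678
```

```text
time_s: 8.65
ee_pos: [0.6798, -0.138, 0.0942]
eef_rot: [3.139, -0.007, -2.607]
force: [-0.2, -0.3, -0.2]
grip_width: 0.0659
grip_force: 0.0
t 8.7 [ 0.68   -0.1371  0.0946] [ 3.139 -0.007 -2.605] w 0.0653 gf 0.0 F [ 0.1  0.1 -0.2]
.6826,-.1376,.10,3.678 -> [-0.0039, -0.0034, -0.0108, 0.0014, -0.0043, -0.0002]
.6826,-.1376,.009,3.678 -> [-0.0051, -0.0038, 0.1712, 0.0014, -0.0043, -0.0002]
```

View pics/s2.png

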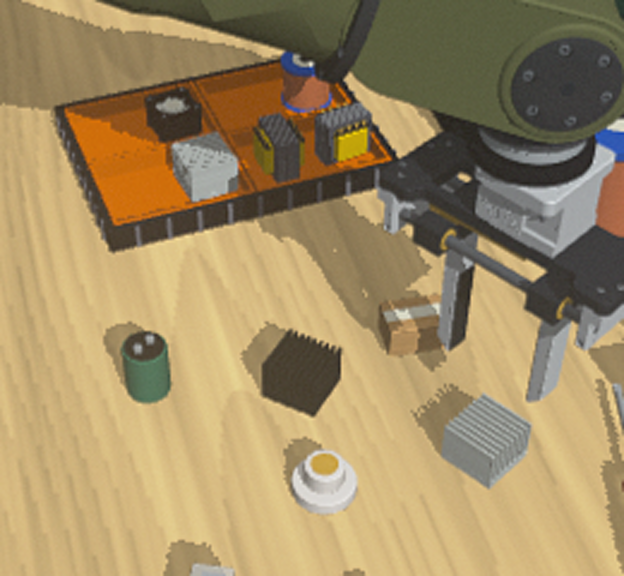

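The transformer stands upright in its bin at (280,148); fingers are above the sink (487,440), clear of the brown box.

```bash
python3 -m pendant '[-0.004,-0.003,0.08,0,-0.004,0,0.4, -0.004,-0.004,0.15,0.001,-0.004,0,0.4, -0.005,-0.004,0.171,0.001,-0.004,0,0.4, -0.005,-0.004,0.171,0.001,-0.004,0,0.4, -0.005,-0.004,0.171,0.001,-0.004,0,-0.2, -0.005,-0.004,0.171,0.001,-0.004,0,-0.2, -0.005,-0.004,0.171,0.001,-0.004,0,-0.2, -0.005,-0.004,0.171,0.001,-0.004,0,-0.2, -0.005,-0.004,0.171,0.001,-0.004,0,-0.2]' 20; python3 go.py .6826,-.1376,.13,3.678 .4924,.2167,.13,3.24
```

```text
time_s: 9.6
ee_pos: [0.6836, -0.1387, 0.0115]
eef_rot: [-3.14, 0.002, -2.606]
force: [-2.4, 1.6, 6.7]
grip_width: 0.0449
grip_force: 20.0
t 9.6 [ 0.6836 -0.1387  0.0115] [-3.140e+00  2.000e-03 -2.606e+00] w 0.0449 gf 20.0 F [-2.4  1.6  6.7]
.6826,-.1376,.13,3.678 -> [0.0002, 0.0025, -0.237, -0.0009, 0.0012, -0.0005]
.4924,.2167,.13,3.24 -> [-0.0343, 0.806, -0.2381, -0.0007, 0.0013, 0.2784]
```

```bash
python3 -m pendant '[0,0,-0.08,0,0,0,-0.2, 0,0.05,-0.17,0,0.001,0.02,-0.2, -0.034,0.806,-0.238,0,0.001,0.278,-0.2, -0.034,0.806,-0.238,0,0.001,0.278,-0.2, -0.034,0.806,-0.238,0,0.001,0.278,-0.2, -0.034,0.806,-0.238,0,0.001,0.278,-0.2, -0.034,0.806,-0.238,0,0.001,0.278,-0.2, -0.034,0.806,-0.238,0,0.001,0.278,-0.2, -0.034,0.806,-0.238,0,0.001,0.278,-0.2, -0.034,0.806,-0.238,0,0.001,0.278,-0.2, -0.034,0.806,-0.238,0,0.001,0.278,-0.2, -0.034,0.806,-0.238,0,0.001,0.278,-0.2]'; python3 go.py .4924,.2167,.0205,3.24
```

```text
time_s: 10.8
ee_pos: [0.4918, 0.2168, 0.1292]
eef_rot: [-3.141, -0.0, -3.041]
force: [0.8, 0.2, -1.4]
grip_width: 0.045
grip_force: 20.0
t 10.8 [0.4918 0.2168 0.1292] [-3.141 -0.    -3.041] w 0.045 gf 20.0 F [ 0.8  0.2 -1.4]
.4924,.2167,.0205,3.24 -> [-0.0012, -0.0001, 0.2174, -0.0003, -0.0003, 0.0012]
```

```bash
python3 -m pendant '[0,0,0.08,0,0,0,-0.2, 0,0,0.16,0,0,0,-0.2, 0,0,0.2,0,0,0,-0.2, 0,0,0.214,0,0,0,-0.2, 0,0,0.217,0,0,0,-0.2, 0,0,0.217,0,0,0,-0.2]'; python3 go.py .4924,.2167,.0175,3.24
```

```text
time_s: 11.4
ee_pos: [0.4925, 0.2162, 0.0213]
eef_rot: [-3.141, 0.0, -3.043]
force: [-0.8, 0.5, -1.2]
grip_width: 0.0449
grip_force: 20.0
t 11.4 [0.4925 0.2162 0.0213] [-3.141  0.    -3.043] w 0.0449 gf 20.0 F [-0.8  0.5 -1.2]
.4924,.2167,.0175,3.24 -> [0.0002, 0.001, 0.0076, -0.0001, 0.0001, -0.0001]
```

```bash
python3 -m pendant '[0,0,0.003,0,0,0,-0.2, 0,0,0.006,0,0,0,-0.2, 0,0,0.0075,0,0,0,-0.2, 0,0,0.0075,0,0,0,-0.2]'; python3 go.py
```

```text
time_s: 11.8
ee_pos: [0.4924, 0.2166, 0.0184]
eef_rot: [-3.141, 0.001, -3.042]
force: [-6.5, -2.2, 16.0]
grip_width: 0.0448
grip_force: 20.0
t 11.8 [0.4924 0.2166 0.0184] [-3.141e+00  1.000e-03 -3.042e+00] w 0.0448 gf 20.0 F [-6.5 -2.2 16. ]
```

```bash
python3 -m pendant '[0,0,-0.001,0,0,0,0.1, 0,0,-0.001,0,0,0,0.1, 0,0,-0.001,0,0,0,0.1, 0,0,-0.03,0,0,0,0.1, 0,0,-0.08,0,0,0,0.1, 0,0,-0.16,0,0,0,0.4, 0,0,-0.23,0,0,0,0.4, 0,0,-0.23,0,0,0,0.4]'; python3 go.py .572,-.377,.11,3.14 .5,-.1,.13,3.14
```

```text
time_s: 12.6
ee_pos: [0.4938, 0.2173, 0.1372]
eef_rot: [3.14, 0.007, -3.043]
force: [1.7, 0.5, -0.3]
grip_width: 0.0654
grip_force: 0.0
t 12.6 [0.4938 0.2173 0.1372] [ 3.14   0.007 -3.043] w 0.0654 gf 0.0 F [ 1.7  0.5 -0.3]
.572,-.377,.11,3.14 -> [-0.0377, -1.1984, 0.0529, 0.0012, 0.0043, 0.0641]
.5,-.1,.13,3.14 -> [0.0505, -0.6328, 0.0131, 0.0012, 0.0043, 0.0641]
```

```bash
python3 -m pendant '[-0.03,-1,0.04,0.001,0.003,0.064,0.4, -0.03,-1,0.04,0.001,0.003,0.064,0.4, -0.03,-1,0.04,0.001,0.003,0.064,0.4, -0.03,-1,0.04,0.001,0.003,0.064,0.4, -0.03,-1,0.04,0.001,0.003,0.064,0.4, -0.03,-1,0.04,0.001,0.003,0.064,0.4, -0.03,-1,0.04,0.001,0.003,0.064,0.4, -0.03,-1,0.04,0.001,0.003,0.064,0.4, -0.03,-1,0.04,0.001,0.003,0.064,0.4, -0.03,-1,0.04,0.001,0.003,0.064,0.4, -0.03,-1,0.04,0.001,0.003,0.064,0.4]'; python3 go.py .572,-.377,.11,3.14
```

```text
time_s: 13.7
ee_pos: [0.5554, -0.2844, 0.1111]
eef_rot: [-3.139, -0.006, 3.135]
force: [-0.3, -0.2, 0.3]
grip_width: 0.0659
grip_force: 0.0
t 13.7 [ 0.5554 -0.2844  0.1111] [-3.139 -0.006  3.135] w 0.0659 gf 0.0 F [-0.3 -0.2  0.3]
.572,-.377,.11,3.14 -> [-0.0343, -0.1849, 0.0025, -0.0018, -0.004, -0.0029]
```

```bash
python3 -m pendant '[-0.034,-0.185,0.002,-0.001,-0.003,-0.002,0.4, -0.034,-0.185,0.002,-0.001,-0.003,-0.002,0.4, -0.034,-0.185,0.002,-0.001,-0.003,-0.002,0.4, -0.034,-0.185,0.002,-0.001,-0.003,-0.002,0.4]'; python3 - <<'E'
from h import *
P={n:vision.camera(n) for n in("side","top")}
for t in("spool","fan"):
    q,s=fit(t,[(P["side"],silhouettes(t,P["side"])[0]["region"])],steps=4); print(t,np.round(q,4),round(s,3))
p=P["side"]; cv2.imwrite("pics/s3.png",p["pixels"][80:,150:550,::-1])
E
python3 go.py .572,-.377,.024,3.14
```

```text
time_s: 14.1
ee_pos: [0.5727, -0.3718, 0.1103]
eef_rot: [3.142, -0.002, -3.141]
force: [1.1, 0.8, 0.1]
grip_width: 0.0656
grip_force: 0.0
spool [ 0.5715 -0.3764  1.6079] 0.853
fan [ 0.4628 -0.3566  0.0037] 0.952
t 14.3 [ 0.5733 -0.3707  0.1113] [-3.141e+00 -1.000e-03 -3.139e+00] w 0.0658 gf 0.0 F [-0.8  0.3 -0. ]
.572,-.377,.024,3.14 -> [0.0024, -0.0124, 0.1746, -0.0005, -0.0006, 0.0029]
```

View pics/s3.png

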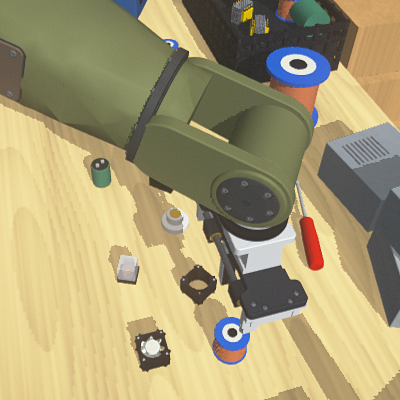

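The gripper hangs over the spool at (230,335); the empty frame at (198,283) is clear of the fingers' path.

```bash
python3 -m pendant '[0.001,-0.012,0.09,0,0,0.002,0.4, 0.002,-0.012,0.16,0,0,0.002,0.4, 0.002,-0.012,0.175,0,0,0.002,0.4, 0.002,-0.012,0.175,0,0,0.002,0.4, 0.002,-0.012,0.175,0,0,0.002,-0.2, 0.002,-0.012,0.175,0,0,0.002,-0.2, 0.002,-0.012,0.175,0,0,0.002,-0.2, 0.002,-0.012,0.175,0,0,0.002,-0.2, 0.002,-0.012,0.175,0,0,0.002,-0.2]' 30; python3 go.py .572,-.377,.13,3.14 .6126,.3223,.13,3.24 .59,-.03,.14,3.18
```

```text
time_s: 15.2
ee_pos: [0.5728, -0.3783, 0.0255]
eef_rot: [-3.14, 0.001, 3.14]
force: [-1.0, 3.4, 7.2]
grip_width: 0.0483
grip_force: 30.0
t 15.2 [ 0.5728 -0.3783  0.0255] [-3.14e+00  1.00e-03  3.14e+00] w 0.0483 gf 30.0 F [-1.   3.4  7.2]
.572,-.377,.13,3.14 -> [0.0013, 0.0021, -0.209, -0.0013, 0.0008, 0.0001]
.6126,.3223,.13,3.24 -> [-0.078, 1.4009, -0.2117, -0.0013, 0.0007, -0.0635]
.59,-.03,.14,3.18 -> [-0.0338, 0.6962, -0.2303, -0.0013, 0.0008, -0.0253]
```

```bash
python3 -m pendant '[0,0,-0.02,0,0,0,-0.2, 0,0,-0.06,0,0,0,-0.2, 0,0,-0.12,0,0,0,-0.2, 0,0,-0.12,0,0,0,-0.2]'; python3 - <<'E'
from h import *
p=vision.camera("side"); cv2.imwrite("pics/s4.png",cv2.resize(p["pixels"][300:480,280:480,::-1],None,fx=3,fy=3,interpolation=2))
E
python3 go.py
```

```text
time_s: 15.6
ee_pos: [0.5735, -0.3793, 0.0885]
eef_rot: [-3.136, 0.005, 3.14]
force: [0.2, -0.4, -1.7]
grip_width: 0.0484
grip_force: 30.0
t 15.65 [ 0.5727 -0.3787  0.0857] [-3.138e+00  2.000e-03  3.140e+00] w 0.0484 gf 30.0 F [-0.2  0.6 -3.9]
```

View pics/s4.png

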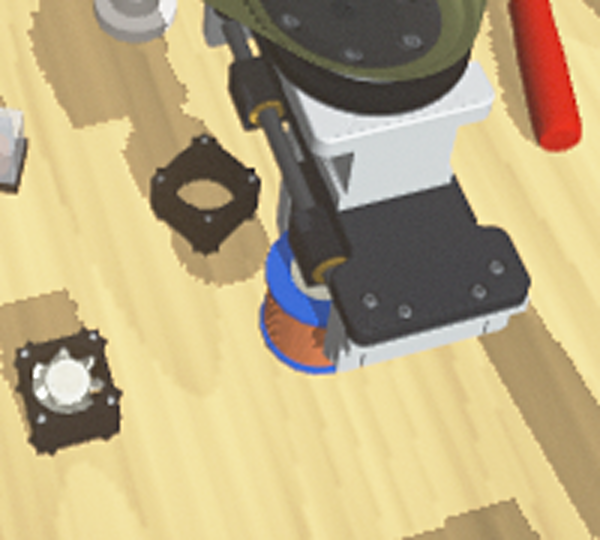

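The spool hangs upright in the fingers at (295,310), off the counter.

```bash
python3 -m pendant '[0,0.03,-0.07,0,0,0,-0.2, -0.005,0.08,-0.1,0,0,0,-0.2, -0.01,0.15,-0.1,0,0,-0.006,-0.2, -0.015,0.23,-0.1,0,0,-0.012,-0.2, -0.02,0.31,-0.1,0,0,-0.018,-0.2, -0.024,0.39,-0.1,0,0,-0.024,-0.2, -0.028,0.47,-0.1,0,0,-0.03,-0.2, -0.032,0.55,-0.1,0,0,-0.036,-0.2, -0.036,0.63,-0.1,0,0,-0.04,-0.2, -0.04,0.71,-0.1,0,0,-0.044,-0.2, -0.044,0.77,-0.1,0,0,-0.048,-0.2, -0.046,0.79,-0.1,0,0,-0.05,-0.2]'; python3 go.py .6126,.3223,.13,3.24
```

```text
time_s: 16.85
ee_pos: [0.595, 0.0196, 0.1318]
eef_rot: [-3.141, -0.003, -3.062]
force: [0.3, -0.5, -2.8]
grip_width: 0.0487
grip_force: 30.0
t 16.85 [0.595  0.0196 0.1318] [-3.141e+00 -3.000e-03 -3.062e+00] w 0.0487 gf 30.0 F [ 0.3 -0.5 -2.8]
.6126,.3223,.13,3.24 -> [-0.0833, 0.6007, 0.0031, -0.0001, -0.0019, -0.0119]
```

```bash
python3 -m pendant '[0,0.04,0,0,0,0,-0.2, -0.01,0.1,0,0,0,-0.003,-0.2, -0.02,0.18,0,0,-0.001,-0.006,-0.2, -0.03,0.26,0,0,-0.001,-0.009,-0.2, -0.045,0.34,0,0,-0.001,-0.012,-0.2, -0.06,0.42,0,0,-0.001,-0.012,-0.2, -0.07,0.5,0,0,-0.001,-0.012,-0.2, -0.08,0.56,0,0,-0.001,-0.012,-0.2, -0.083,0.59,0,0,-0.001,-0.012,-0.2, -0.083,0.6,0,0,-0.001,-0.012,-0.2, -0.083,0.6,0,0,-0.001,-0.012,-0.2]'; python3 go.py .6126,.3223,.034,3.24
```

```text
time_s: 17.95
ee_pos: [0.6139, 0.3184, 0.1321]
eef_rot: [-3.14, -0.0, -3.046]
force: [0.0, -0.3, -3.1]
grip_width: 0.0487
grip_force: 30.0
t 17.95 [0.6139 0.3184 0.1321] [-3.14  -0.    -3.046] w 0.0487 gf 30.0 F [ 0.  -0.3 -3.1]
.6126,.3223,.034,3.24 -> [0.0018, 0.0082, 0.1962, -0.0008, -0.0003, -0.0018]
```

```bash
python3 -m pendant '[0.001,0.006,0.04,0,0,0,-0.2, 0.001,0.007,0.1,0,0,0,-0.2, 0.001,0.007,0.15,0,0,0,-0.2, 0.001,0.007,0.18,0,0,0,-0.2, 0.001,0.007,0.19,0,0,0,-0.2, 0.001,0.007,0.194,0,0,0,-0.2, 0.001,0.007,0.194,0,0,0,-0.2]'; python3 go.py .6126,.3223,.0315,3.24;  python3 - <<'E'
from h import *
p=vision.camera("side"); cv2.imwrite("pics/s5.png",cv2.resize(p["pixels"][60:220,190:390,::-1],None,fx=3.5,fy=3.5,interpolation=2))
E
```

```text
time_s: 18.65
ee_pos: [0.6137, 0.3225, 0.0369]
eef_rot: [-3.141, 0.002, -3.046]
force: [-0.6, -0.3, -2.6]
grip_width: 0.0483
grip_force: 30.0
t 18.65 [0.6137 0.3225 0.0369] [-3.141e+00  2.000e-03 -3.046e+00] w 0.0483 gf 30.0 F [-0.6 -0.3 -2.6]
.6126,.3223,.0315,3.24 -> [0.0023, -0.0002, 0.0108, -0.0001, 0.0012, -0.0018]
```

View pics/s5.png

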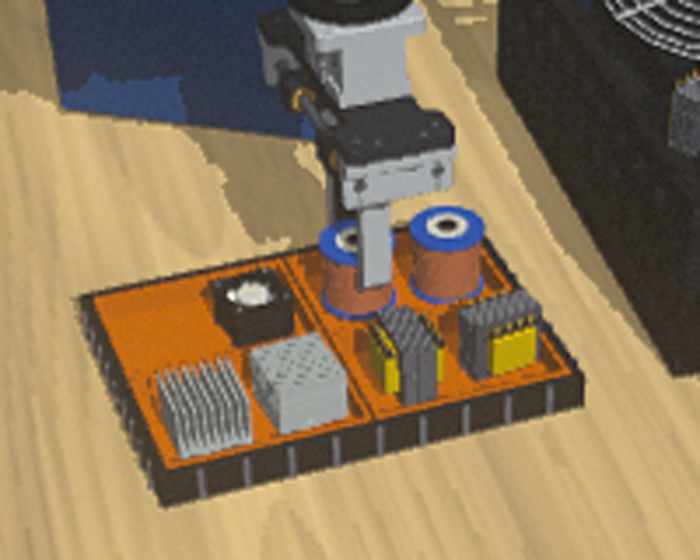

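Sink (205,405) and transformer (405,355) stand upright in their bins; the spool (355,270) is just above its floor. Lower gently.

```bash
python3 -m pendant '[0.002,0,0.004,0,0,0,-0.2, 0.002,0,0.008,0,0,0,-0.2, 0.002,0,0.01,0,0,0,-0.2, 0.002,0,0.01,0,0,0,-0.2]'; python3 go.py
```

```text
time_s: 19.1
ee_pos: [0.6125, 0.3228, 0.0325]
eef_rot: [-3.141, 0.002, -3.046]
force: [-4.7, -3.2, 9.0]
grip_width: 0.0484
grip_force: 30.0
t 19.1 [0.6125 0.3228 0.0325] [-3.141e+00  2.000e-03 -3.046e+00] w 0.0484 gf 30.0 F [-4.7 -3.2  9. ]
```

```bash
python3 -m pendant '[0,0,0,0,0,0,0.25, 0,0,0,0,0,0,0.25, 0,0,0,0,0,0,0.25, 0,0,-0.04,0,0,0,0.25, 0,0,-0.12,0,0,0,0.3, 0,0,-0.2,0,0,0,0.3, 0,0,-0.2,0,0,0,0.3]'; python3 go.py .463,-.357,.1,3.137
```

```text
time_s: 19.8
ee_pos: [0.6142, 0.3236, 0.1373]
eef_rot: [3.139, 0.009, -3.046]
force: [-0.1, 0.2, 0.6]
grip_width: 0.0612
grip_force: 0.0
t 19.8 [0.6142 0.3236 0.1373] [ 3.139  0.009 -3.046] w 0.0612 gf 0.0 F [-0.1  0.2  0.6]
.463,-.357,.1,3.137 -> [0.432, -1.3261, 0.0674, 0.0018, 0.0058, 0.064]
```

```bash
python3 -m pendant '[0.3,-0.94,0.02,0.001,0.003,0.064,0.3, 0.3,-0.94,0.02,0.001,0.003,0.064,0.3, 0.3,-0.94,0.02,0.001,0.003,0.064,0.3, 0.3,-0.94,0.02,0.001,0.003,0.064,0.3, 0.3,-0.94,0.02,0.001,0.003,0.064,0.3, 0.3,-0.94,0.02,0.001,0.003,0.064,0.3, 0.3,-0.94,0.02,0.001,0.003,0.064,0.3, 0.3,-0.94,0.02,0.001,0.003,0.064,0.3, 0.3,-0.94,0.02,0.001,0.003,0.064,0.3, 0.3,-0.94,0.02,0.001,0.003,0.064,0.3, 0.3,-0.94,0.02,0.001,0.003,0.064,0.3, 0.3,-0.94,0.02,0.001,0.003,0.064,0.3]'; python3 go.py .463,-.357,.1,3.137
```

```text
time_s: 21.0
ee_pos: [0.5075, -0.16, 0.1206]
eef_rot: [-3.139, -0.005, 3.135]
force: [-0.6, 0.1, 0.7]
grip_width: 0.0612
grip_force: 0.0
t 21.0 [ 0.5075 -0.16    0.1206] [-3.139 -0.005  3.135] w 0.0612 gf 0.0 F [-0.6  0.1  0.7]
.463,-.357,.1,3.137 -> [0.0863, -0.3944, 0.0425, -0.0014, -0.0029, -0.0012]
```

```bash
python3 -m pendant '[0.086,-0.393,0.03,-0.001,-0.002,-0.001,0.3, 0.086,-0.393,0.03,-0.001,-0.002,-0.001,0.3, 0.086,-0.393,0.03,-0.001,-0.002,-0.001,0.3, 0.086,-0.393,0.03,-0.001,-0.002,-0.001,0.3, 0.086,-0.393,0.03,-0.001,-0.002,-0.001,0.3, 0.086,-0.393,0.03,-0.001,-0.002,-0.001,0.3, 0.086,-0.393,0.03,-0.001,-0.002,-0.001,0.3]'; python3 go.py .463,-.357,.005,3.137
```

```text
time_s: 21.7
ee_pos: [0.4647, -0.3542, 0.1066]
eef_rot: [-3.141, -0.001, 3.14]
force: [-0.8, -0.4, -0.2]
grip_width: 0.0609
grip_force: 0.0
t 21.7 [ 0.4647 -0.3542  0.1066] [-3.141e+00 -1.000e-03  3.140e+00] w 0.0609 gf 0.0 F [-0.8 -0.4 -0.2]
.463,-.357,.005,3.137 -> [0.0031, -0.0055, 0.2032, -0.0003, -0.0007, 0.0021]
```

```bash
python3 -m pendant '[0.003,-0.005,0.09,0,0,0.002,0.3, 0.003,-0.005,0.17,0,0,0.002,0.3, 0.003,-0.005,0.2,0,0,0.002,0.3, 0.003,-0.005,0.2,0,0,0.002,0.3, 0.003,-0.005,0.2,0,0,0.002,-0.3, 0.003,-0.005,0.2,0,0,0.002,-0.3, 0.003,-0.005,0.2,0,0,0.002,-0.3, 0.003,-0.005,0.2,0,0,0.002,-0.3, 0.003,-0.005,0.2,0,0,0.002,-0.3, 0.003,-0.005,0.2,0,0,0.002,-0.3]' 15; python3 go.py .463,-.357,.13,3.137 .4832,.3093,.13,3.24
```

```text
time_s: 22.7
ee_pos: [0.4629, -0.3589, 0.0083]
eef_rot: [-3.139, 0.001, 3.135]
force: [-0.5, 3.0, 7.1]
grip_width: 0.0397
grip_force: 15.0
t 22.7 [ 0.4629 -0.3589  0.0083] [-3.139e+00  1.000e-03  3.135e+00] w 0.0397 gf 15.0 F [-0.5  3.   7.1]
.463,-.357,.13,3.137 -> [-0.0005, 0.0033, -0.2435, -0.0014, 0.0005, -0.0011]
.4832,.3093,.13,3.24 -> [-0.0324, 1.3362, -0.2463, -0.0014, 0.0004, -0.0667]
```

```bash
python3 -m pendant '[0,0,-0.06,0,0,0,-0.3, 0,0.02,-0.15,0,0,0,-0.3, -0.003,0.09,-0.22,0,0,-0.006,-0.3, -0.006,0.18,-0.246,0,0,-0.012,-0.3, -0.009,0.27,-0.246,0,0,-0.018,-0.3, -0.012,0.36,-0.246,0,0,-0.024,-0.3, -0.015,0.45,-0.246,0,0,-0.03,-0.3, -0.018,0.54,-0.246,0,0,-0.036,-0.3, -0.021,0.63,-0.246,0,0,-0.04,-0.3, -0.024,0.72,-0.246,0,0,-0.05,-0.3, -0.026,0.8,-0.246,0,0,-0.066,-0.3, -0.026,0.85,-0.246,0,0,-0.066,-0.3]'; python3 go.py .4832,.3093,.13,3.24
```

```text
time_s: 23.9
ee_pos: [0.4779, 0.0689, 0.13]
eef_rot: [-3.141, 0.0, -3.042]
force: [0.7, -0.4, -0.8]
grip_width: 0.0398
grip_force: 15.0
t 23.9 [0.4779 0.0689 0.13  ] [-3.141  0.    -3.042] w 0.0398 gf 15.0 F [ 0.7 -0.4 -0.8]
.4832,.3093,.13,3.24 -> [-0.0585, 0.4774, -0.0003, -0.0004, 0.0, 0.0009]
```

```bash
python3 -m pendant '[-0.006,0.05,0,0,0,0,-0.3, -0.016,0.13,0,0,0,0,-0.3, -0.027,0.22,0,0,0,0,-0.3, -0.038,0.31,0,0,0,0,-0.3, -0.05,0.4,0,0,0,0,-0.3, -0.057,0.46,0,0,0,0,-0.3, -0.058,0.475,0,0,0,0,-0.3, -0.058,0.475,0,0,0,0,-0.3, -0.058,0.475,0,0,0,0,-0.3]'; python3 go.py .4832,.3093,.018,3.24
```

```text
time_s: 24.8
ee_pos: [0.4839, 0.3046, 0.1293]
eef_rot: [-3.141, -0.001, -3.045]
force: [-0.4, -0.4, 0.4]
grip_width: 0.0398
grip_force: 15.0
t 24.8 [0.4839 0.3046 0.1293] [-3.141e+00 -1.000e-03 -3.045e+00] w 0.0398 gf 15.0 F [-0.4 -0.4  0.4]
.4832,.3093,.018,3.24 -> [0.0002, 0.0097, 0.2225, -0.0006, -0.0007, -0.001]
```

```bash
python3 -m pendant '[0,0.008,0.05,0,0,0,-0.3, 0,0.008,0.12,0,0,0,-0.3, 0,0.008,0.18,0,0,0,-0.3, 0,0.008,0.21,0,0,0,-0.3, 0,0.008,0.221,0,0,0,-0.3, 0,0.008,0.221,0,0,0,-0.3]'; python3 go.py .4832,.3093,.0148,3.24
```

```text
time_s: 25.4
ee_pos: [0.4836, 0.3091, 0.019]
eef_rot: [-3.141, -0.001, -3.045]
force: [0.1, 0.3, -0.0]
grip_width: 0.0398
grip_force: 15.0
t 25.4 [0.4836 0.3091 0.019 ] [-3.141e+00 -1.000e-03 -3.045e+00] w 0.0398 gf 15.0 F [ 0.1  0.3 -0. ]
.4832,.3093,.0148,3.24 -> [0.0009, 0.0004, 0.0084, -0.0004, -0.0005, -0.0011]
```

```bash
python3 -m pendant '[0,0,0.004,0,0,0,-0.3, 0,0,0.007,0,0,0,-0.3, 0,0,0.008,0,0,0,-0.3, 0,0,0.008,0,0,0,-0.3]'; python3 go.py
```

```text
time_s: 25.8
ee_pos: [0.4835, 0.3097, 0.0153]
eef_rot: [-3.141, -0.0, -3.044]
force: [-0.6, -1.4, 4.4]
grip_width: 0.0396
grip_force: 15.0
t 25.8 [0.4835 0.3097 0.0153] [-3.141 -0.    -3.044] w 0.0396 gf 15.0 F [-0.6 -1.4  4.4]
```

```bash
python3 -m pendant '[0,0,0,0,0,0,0.02, 0,0,0,0,0,0,0.02, 0,0,0,0,0,0,0.02, 0,0,-0.03,0,0,0,0.02, 0,0,-0.1,0,0,0,0.02, 0,0,-0.2,0,0,0,0.02, 0,0,-0.3,0,0,0,0.02, 0.2,-0.4,-0.38,0,0,0,0.02, 0.2,-0.4,-0.38,0,0,0,0.02, 0.2,-0.4,-0.38,0,0,0,0.02, 0.2,-0.4,-0.38,0,0,0,0.02, 0.2,-0.4,-0.38,0,0,0,0.02]'; python3 - <<'E'
from h import *
P={n:vision.camera(n) for n in("top","side")}
a=P["side"]["pixels"][60:410,190:430,::-1]; b=P["top"]["pixels"][150:310,100:260,::-1]
cv2.imwrite("pics/e.png",np.hstack([cv2.resize(a,(400,583)),cv2.resize(b,(390,583))]))
for t in("black_sink","empty_frame"):
    d=silhouettes(t,P["side"])
    if d: q,s=fit(t,[(P["side"],d[0]["region"])],steps=4); print(t,np.round(q,4),round(s,2))
E
```

```text
time_s: 27.0
ee_pos: [0.4022, 0.0987, 0.2066]
eef_rot: [-3.141, 0.001, -3.045]
force: [0.7, -0.8, 0.7]
grip_width: 0.048
grip_force: 0.0
black_sink [ 0.5702 -0.0357  0.8245] 0.95
empty_frame [ 0.5577 -0.2722  0.5551] 0.76
```

View pics/e.png

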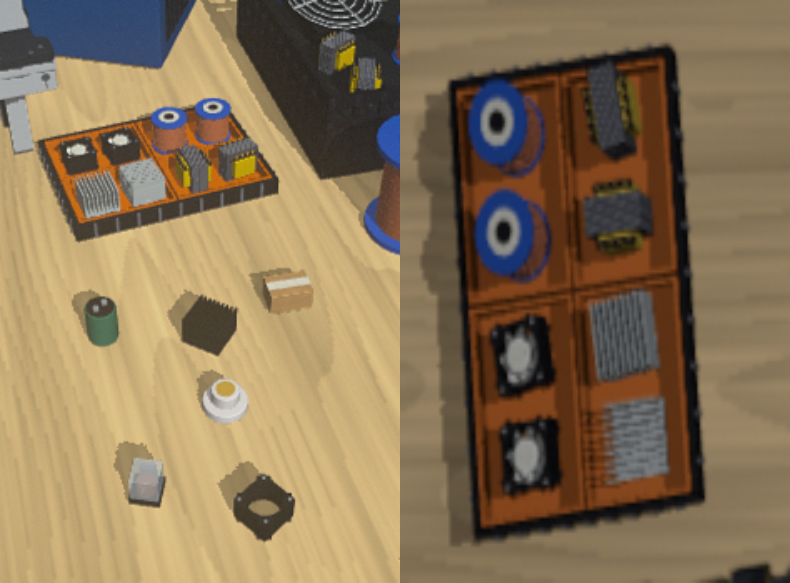

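All four pieces stand upright in their bins: in the right panel, spool (505,235), transformer (618,215), fan (525,455) and sink (635,440). The look-alikes have not moved.

```bash
python3 -c "
from station import order
print(order.hand_in())"
```

```text
the job is handed in; nothing more can be done
None
```

The fan, spool, silver heat sink and transformer each stand upright in their own kind's bin, and the black heat sink and empty frame have not moved. I handed the job in at about 27 s on the robot's clock; it returned no verdict, so this rests on the final camera pictures.

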